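Latch the instrument case

TASK

The lid of the small aluminium instrument case standing on the worktop is ajar. Throw the draw latch's wire loop over so that its crossbar hooks behind the keeper on the lid, then swing the latch lever back over centre and all the way down so that it clamps the lid shut. Leave the other things on the worktop where they are.

Things in the scene. Friction and masses are not known exactly. Their poses are not given: they have to be found in the camera images.
- case: Aluminium instrument case, black corners, fixed, 166x160x100 mm high, standing on its hinge edge with the seam across its top. Origin on the worktop straight below the latch lever's pivot; z up, x level from lever to keeper (square to the seam), y along the seam. Body spans x -83 to 22, lid x 23 to 80, both y -80 to 80 mm. Latch parts are centred on y = 0.
- lever_pivot (a point): Centre of the latch lever's hinge pin, 116 mm above the worktop (16 mm above the case top); the pin runs along the case's y. Fixed; its axes are the case's.
- case_lever (a joint): Angle of the steel latch lever, rad. 0 = closed on its stop: handle toward the case's -x, 10 deg above level. Grows as the handle rises and goes over to +x, stop at 1.9; starts at 1.7 to 1.9, upright, leaning a bit to +x. Stays where left (0.015 N m friction). With the loop hooked, closing it draws the lid with about 10 N; below about 0.2 it is over centre and stays down.
- lever_tip (a point): Centre of the roll (10 mm thick, 22 mm wide) at the end of the lever's handle, 56 mm from the pivot. The handle below it is a strip 16 mm wide along y and 4 mm thick.
- loop_bar (a point): Middle of the wire loop's crossbar (8 mm round, 52 mm along y). Two 5 mm wires, 43 mm apart inside, join it 75 mm away to a pin on the lever, 22 mm from the pivot (above it when open). The lever's handle passes through the loop. Starts thrown back, about 88 mm above and 35 mm to -x of the pivot, held by its weight; pushed past upright it falls by itself beyond the keeper's lip.
- keeper (a point): Where the crossbar's middle lies once hooked; moves with the lid; axes as the case's. The keeper is a steel bracket on the lid's top, 34 mm wide: a seat 4 mm below this point, reaching 28 mm to +x, and 4 mm to -x a lip that rises 8 mm above this point, leaning 20 deg to +x. The crossbar belongs on the lip's +x side.
- case_lid (a joint): Angle of the lid about its hinge along the case's lower edge, rad: 0 = shut, growing as its top moves to +x. A springy seal holds it about 0.07 open (8 mm at the top) and pushes it open again whenever it is not latched.
- toggle_fixture: Bystander, loose: steel fixture plate with a hold-down clamp and a red handle, 80 x 180 x 60 mm. Origin at its underside.
- gauge_case: Bystander, loose: flat black plastic case, 103 x 150 x 32 mm. Origin at its underside.
- height_setter: Bystander, loose: blue block with a dial on its side, 55 x 54 x 64 mm. Origin at its underside.

How it is judged:
By the outcome, as a careful person would: the job done as asked, in the order asked, and still so for the second after the job is handed in, with the robot touching nothing.
It also fails if it takes over 38 s, if anything falls off the work surface, if the arm or the gripper's body presses on something with over 40 N, if the wrist force passes 120 N, or if a joint passes its speed limit or range.

ROBOT

A 6-joint arm with a two-finger parallel gripper is mounted at the origin on a cart in front of the work surface, level with it; the furniture and walls round the work are solid. World frame = base frame: x ahead of the robot, y to its left, z up, the work surface at z = 0. Lengths are in mm, angles in rad, forces in N, time in s.
With the tool pointing down it reaches from about 350 to 875 mm from the base axis. Payload 4.2 kg.
Tool frame: the origin (TCP) lies between the finger pads; the fingertips stand 14 mm ahead of it and the grasp point (between the pads) lies 5 mm behind it; z points along the fingers, y is the line along which they close (so a half turn about z gives the same grasp; the last joint's range is limited). The gripper opens to 85 mm and grips with 20 to 120 N. Pads are 22 mm wide; open, the fingers measure 114 mm over their backs; the gripper's body (76 mm by 85 mm) begins 54 mm behind the grasp point. The pads swing forward as they close: fully open they stand 13 mm farther back than shut.
Start: joints at [-0.87, 0.385, 0.008, 0, -1.194, -0.259], TCP at [267.241, -564.961, 245.312] pointing down, gripper open.
Joint ranges: [-3.14, 3.14], [-1.21, 2.06], [-1.07, 1.41], [-3.16, 2.05], [-2.99, -0.16], [-3.1, 3.1]. Speed limits (rad/s): [2.79, 2.79, 3.14, 3.14, 3.14, 3.14].

INTERFACE

Orientations are given as a unit quaternion [x, y, z, w].
In Python, from bench import * gives the robot as it stands.
- The arm moves only by the tool carry_out, never from a script. Its argument "motion" is a list of rows, each a list of 7 numbers: the turn, a rotation vector about the tool's x, y, z in rad, then the shift along the tool's x, y, z in mm, then the opening, from -1 (shut) to 1 (fully open), so that 0 is half open. A call has 1 to 5 rows; each row is the pose to reach, as a shift and turn from the pose commanded when the call began, along the tool's axes at that moment; what a row does not reach only later rows make up. A row lasts 1/8 s, in which the tool goes at most 62.5 mm and 10.7 degrees, less where a joint would pass 70% of its speed; a pose out of reach is approached as far as the arm can. A call with a gripper value outside its range is refused whole. The fingers move at their own pace and stop on an object; the grip force is fixed at half the most. Time passes only in rows, so rows that repeat a pose let the fingers close. It gives the time, the measured TCP pose, the force, the opening and the grip force at its end, in the units of the state.
- read_state(): the state, without advancing time (a new reading comes with each control period).
- get_image(name): name is "scene" or "top" or "wrist"; returns a dict with "color" (420x560x3 uint8, blue, green, red), "mtx" (3x3 intrinsics, pixels), "k1" (the pictures are not rectified: a ray, as slopes to the right and down, at radius r is drawn at 1 + k1 r^2 times it, then the intrinsics apply), "position" and "orientation" of the camera in the world. Camera axes: x right, y down, z forward; pixel columns grow to the right and rows downward; lengths in mm; the calibration is good to about 2 mm. A picture is of the moment at which its call begins. There is no depth.
- job_done(): hands the job in; it is judged then, once.
The state is a dict: "clock": time; "joints": joint angles; "joint_vel": joint speeds; "joint_efforts": joint torques, N m; "position": TCP position; "ee_rot": TCP orientation; "contact_force": force on the tool from outside, world axes, zero at the start; "wrist_torque": the same for the moment, N m; "gripper_width": finger opening in mm; "grasp_force": force on a finger pad.
Only numpy, scipy, OpenCV 4.12 (cv2) and the standard library are available. Lean on these libraries where they do the work, as an engineer would, in place of code of your own. Each camera call takes 0.05 s, during which the arm holds its last target. There are 200 camera calls.

## Working session

There is one attempt and no reset: what is moved stays moved. The work goes in short steps, Python scripts to look and compute and a tool call to move; the robot and the scene stay as the last step left them, time stands still between calls to the robot, and variables do not carry over. Pictures are saved under pics/ and viewed, at most 13 in all, crops included, and the job is handed in when it is done.

Besides the shell and the picture viewer there is one more tool, called after ">>>" as a command line: name --pt "numbers of a row" for each row, then --argument value for the rest. carry_out: Moves the arm, as the interface text tells. Its arguments: {"type":"object","properties":{"motion":{"type":"array"}},"required":["motion"]}

```bash
ls; mkdir -p pics; python3 - <<'E'
from bench import *
import cv2
s=read_state(); print({k:s[k] for k in('clock','position','ee_rot','gripper_width','contact_force')})
for n in("scene","top"):
    g=get_image(n); cv2.imwrite(f"pics/{n}0.png",g["color"]); print(n,g["mtx"],g["k1"],g["position"],g["orientation"])
E
```

```text
pics
{'clock': 0.0, 'position': array([ 266.98900191, -564.48276661,  244.19402206]), 'ee_rot': array([-2.19028776e-01,  9.75717779e-01,  1.05950155e-03, -2.98374135e-04]), 'gripper_width': 85.56231945835843, 'contact_force': array([-0.62492807,  0.45857597,  0.93374041])}
scene [[531.56306152   0.         282.25930619]
 [  0.         531.56306152 207.066345  ]
 [  0.           0.           1.        ]] -0.21093386679732387 [  -56.1292296  -1207.81633618  1156.66441639] [ 0.87095106 -0.2199594   0.10448035 -0.42678563]
top [[407.53413512   0.         277.14321528]
 [  0.         407.53413512 201.93814503]
 [  0.           0.           1.        ]] -0.04723513778177466 [ 390.27668143  -20.33848055 1478.73600199] [ 0.71088069 -0.70018879  0.0413601  -0.05170721]
```

View pics/scene0.png

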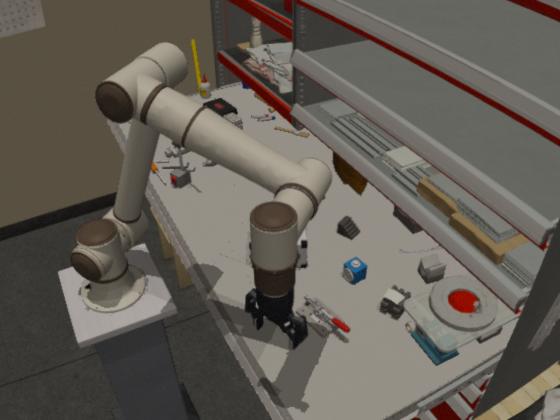

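View pics/top0.png

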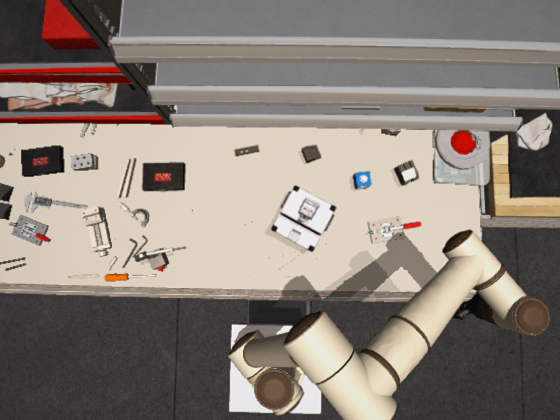

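The scene view shows the arm in front hiding the case. The top view shows the case at about (304,217), the fixture at (392,229) and the blue block at (362,180).

```bash
cat > h.py <<'E'
from bench import *
import cv2, numpy as np
from scipy.spatial.transform import Rotation as R
def ray(g,px):
    m=np.array(g["mtx"]); d=(np.array(px,float)-m[:2,2])/m[0,0]
    u=d.copy()
    for _ in range(20): u=d/(1+g["k1"]*(u@u))
    return R.from_quat(g["orientation"]).apply([*u,1])
def at_z(g,px,z):
    r=ray(g,px); p=np.array(g["position"]); return p+r*(z-p[2])/r[2]
def proj(g,P):
    c=R.from_quat(g["orientation"]).inv().apply(np.array(P)-g["position"]); u=c[...,:2]/c[...,2:]
    m=np.array(g["mtx"]); return u*(1+g["k1"]*(u**2).sum(-1,keepdims=True))*m[0,0]+m[:2,2]
E
python3 - <<'E'
import cv2
a=cv2.imread("pics/top0.png")[175:260,255:355]
cv2.imwrite("pics/top0c.png",cv2.resize(a,None,fx=7,fy=7,interpolation=cv2.INTER_CUBIC))
E
```

```text
(no output)
```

View pics/top0c.png

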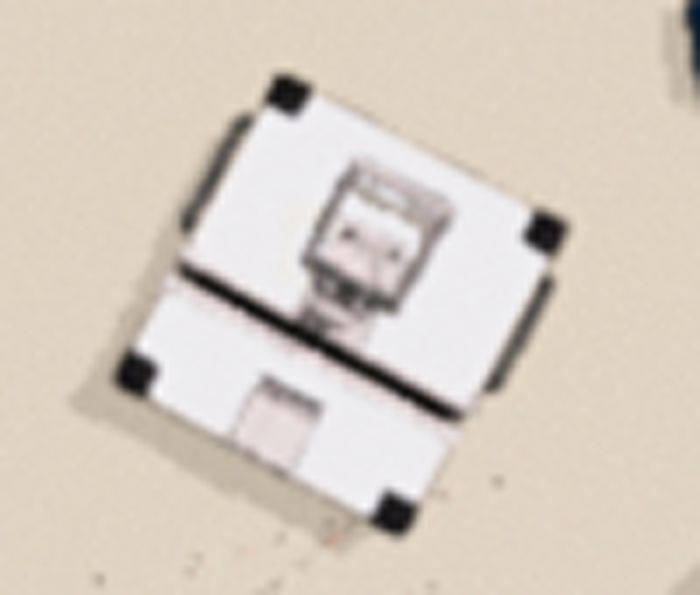

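The crop shows the case top: body far corners at about (285,72) and (568,235), lid near corners at (115,385) and (398,532). The keeper is at (275,425) and the lever with the loop around (370,240). The case's +x points at the robot.

```bash
python3 - <<'E'
from h import *
g=get_image("top")
q=lambda x,y:(255+(x+.5)/7-.5,175+(y+.5)/7-.5)
W=np.array([at_z(g,q(*p),100)[:2] for p in [(285,72),(568,235),(115,385),(398,532)]])
print(W.round(1)); print([np.linalg.norm(W[a]-W[b]).round(1) for a,b in((0,1),(2,3),(0,2),(1,3))])
S=np.array([at_z(g,q(*p),100)[:2] for p in [(180,268),(462,415)]]);print('seam',S.round(1))
print('keeper near end',at_z(g,q(268,460),102).round(1), 'lip', at_z(g,q(290,393),112).round(1))
# rough axes
yv=(W[0]-W[1])+(W[2]-W[3]); xv=(W[2]-W[0])+(W[3]-W[1])
print(np.degrees(np.arctan2(xv[1],xv[0])),np.degrees(np.arctan2(yv[1],yv[0])))
E
```

```text
[[ 632.8  -59.9]
 [ 554.3 -198.3]
 [ 478.2   20.6]
 [ 409.6 -116.5]]
[np.float64(159.0), np.float64(153.3), np.float64(174.3), np.float64(166.2)]
seam [[ 535.5   -9.9]
 [ 466.2 -147. ]]
keeper near end [443.1 -53.7 102. ] lip [474.8 -63.6 112. ]
151.51694257792434 61.91661993423578
```

```bash
cat >> h.py <<'E'
O=np.array([522.,-90,0]); YAW=np.radians(152.5)
def c2w(p,O=None,yaw=None):
    O=globals()['O'] if O is None else O; yaw=YAW if yaw is None else yaw
    return O+R.from_euler('z',yaw).apply(p)
def w2c(p): return R.from_euler('z',-YAW).apply(np.array(p)-O)
def rel(P,pos=None,yaw=None):
    "turn+shift from present measured pose to tool-down pose at world P with tool x along case x"
    s=read_state(); r=R.from_quat(s["ee_rot"]); T=np.array([[np.cos(YAW),np.sin(YAW),0],[np.sin(YAW),-np.cos(YAW),0],[0,0,-1]])
    return (r.inv()*R.from_matrix(T)).as_rotvec().round(3), r.inv().apply(np.array(P)-s["position"]).round(1)
E
python3 - <<'E'
from h import *
# shelf edge triangulation
t=get_image("top"); s=get_image("scene")
for tp,sp in [(((180,128),(510,122)),((300,75),(520,305))),(((180,100),(500,93)),((300,75),(520,305)))]:
    n1=np.cross(ray(t,tp[0]),ray(t,tp[1])); n2=np.cross(ray(s,sp[0]),ray(s,sp[1]))
    d=np.cross(n1,n2); A=np.array([n1,n2,[0,1,0]]); print(np.linalg.solve(A,[n1@t["position"],n2@s["position"],-100]).round(), (d/np.linalg.norm(d)).round(2))
P=c2w([-85,0,300]); print(P.round(), rel(P))
E
```

```text
[ 741. -100.  418.] [ 0.12 -0.95 -0.28]
[ 891. -100.  249.] [ 0.17 -0.93 -0.33]
[ 597. -129.  300.] (array([ 0.001, -0.001,  0.922]), array([-484.7,  252.6,  -55. ]))
```

>>> carry_out --pt "0 0 0.184 -54 28 -55 -1" --pt "0 0 0.368 -108 56 -55 -1" --pt "0 0 0.552 -162 84 -55 -1" --pt "0 0 0.737 -216 112 -55 -1" --pt "0 0 0.92 -270 140 -55 -1"

```text
clock: 0.88
position: [435.3, -344.3, 300.4]
ee_rot: [0.215, 0.977, -0.0, 0.0]
contact_force: [1.6, 0.6, 0.1]
gripper_width: 0.1
grasp_force: 0.0
```

```bash
python3 - <<'E'
from h import *
s=read_state();print(s["clock"],s["position"],rel(c2w([-85,0,300])))
E
```

```text
0.875 [ 435.33485949 -344.29896217  300.43828169] (array([0.   , 0.001, 0.046]), array([-56.5, 263.3,   0.5]))
```

>>> carry_out --pt "0 0 0.046 -12 54 0 -1" --pt "0 0 0.046 -24 108 0 -1" --pt "0 0 0.046 -36 162 0 -1" --pt "0 0 0.046 -48 216 0 -1" --pt "0 0 0.046 -57 263 0 -1"

```text
clock: 1.5
position: [596.6, -128.5, 300.1]
ee_rot: [0.235, 0.972, 0.0, -0.0]
contact_force: [-0.0, 0.0, -0.5]
gripper_width: -0.1
grasp_force: 0.0
```

```bash
python3 - <<'E'
from h import *
s=read_state();print(s["clock"],s["position"],rel(c2w([-85,0,300])))
g=get_image("wrist"); cv2.imwrite("pics/w1.png",g["color"]); print(g["position"],g["orientation"],w2c(g["position"]))
for n,p in dict(bar=[-35,0,204],tip=[22,0,168],keeper=[58,0,106],c1=[-83,80,100],c2=[-83,-80,100],c3=[88,80,100],c4=[88,-80,100]).items(): print(n,proj(g,c2w(p)).round())
cv2.imwrite("pics/s1.png",get_image("scene")["color"])
E
```

```text
1.5 [ 596.60262173 -128.54594299  300.1026459 ] (array([ 0.   , -0.   ,  0.006]), array([-1. , -0.3,  0.1]))
[535.03735297 -97.52743015 428.99287738] [0.84550801 0.51646132 0.0699943  0.11612369] [-15.04005376   0.65693244 428.99287738]
bar [275. 139.]
tip [275.  46.]
keeper [276.   8.]
c1 [187. 181.]
c2 [362. 182.]
c3 [174. -34.]
c4 [378. -33.]
```

View pics/w1.png

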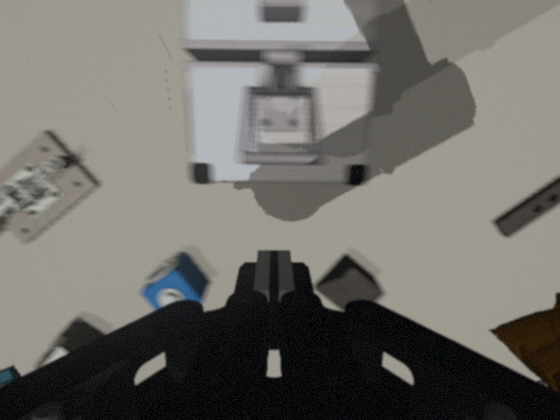

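The wrist view is blurred by motion. It shows the case's body corners at (190,183) and (370,183), the crossbar around (281,155), and the seam at row 53. I'll take a sharp picture now that the arm is still.

```bash
python3 - <<'E'
from h import *
g=get_image("wrist");g=get_image("wrist"); cv2.imwrite("pics/w2.png",cv2.resize(g["color"][0:200,150:410],None,fx=3,fy=3,interpolation=cv2.INTER_CUBIC)); print(g["position"])
import pickle; pickle.dump(g,open("w2.pkl","wb"))
E
```

```text
[535.03736981 -97.59053935 428.32907201]
```

View pics/w2.png

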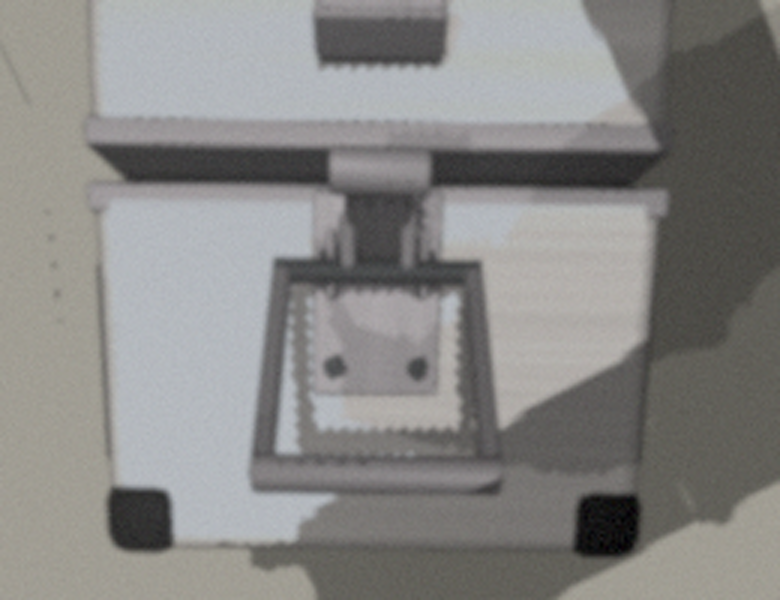

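The sharp crop shows the body's back corners at (110,550) and (638,553). The crossbar runs from (250,474) to (502,474), the lever roll is at (381,170), and the keeper lip's edge is at (380,65).

```bash
python3 - <<'E'
from h import *
import pickle; from scipy.optimize import least_squares
g=pickle.load(open("w2.pkl","rb"))
print(g["mtx"][0,0])
q=lambda x,y:np.array([150+(x+.5)/3-.5,(y+.5)/3-.5])
obs=np.array([q(110,550),q(638,553),q(250,474),q(502,474),q(331,170),q(432,170),q(381,65)])
def model(v):
    ox,oy,yaw,th,psi,kx=v
    ph=np.radians(170)-th; C=np.array([56*np.cos(ph),0,116+56*np.sin(ph)])
    # loop pin: 22 mm, ~90deg at th 1.8
    pa=ph+np.radians(88-67); pin=np.array([22*np.cos(pa),0,116+22*np.sin(pa)])
    B=pin+75*np.array([np.cos(psi),0,np.sin(psi)])
    pts=[[-83,80,100],[-83,-80,100],B+[0,26,0],B-[0,26,0],C+[0,11,0],C-[0,11,0],[kx,0,112]]
    return c2w(np.array(pts),np.array([ox,oy,0]),yaw),B,C,pin
f=lambda v:(proj(g,model(v)[0])-obs).ravel()
r=least_squares(f,[522,-90,YAW,1.8,2.06,58],x_scale=[10,10,.1,.1,.1,10]); v=r.x
print(v.round(3),np.degrees(v[2]),r.fun.round(1)); print(model(v)[1:])
E
```

```text
365.08734646930833
[523.437 -90.354   2.659   1.705   2.202  49.142] 152.35362576285468 [ 0.9 -0.4 -0.5  0.5  1.  -0.5 -0.3  0.4 -0.3 -0.2 -0.6  0.2 -0.2 -0. ]
(array([-45.52587367,   0.        , 198.51834626]), array([ 17.00238688,   0.        , 169.35652575]), array([ -1.27606802,   0.        , 137.96296088]))
```

>>> carry_out --pt "0 0 0 0 0 48 -1" --pt "0 0 0 0 0 96 -1" --pt "0 0 0 14 0 96 -1" --pt "0 0 0 28 0 96 -1" --pt "0 0 0 42 0 96 -1"

```text
clock: 2.33
position: [558.5, -111.1, 207.1]
ee_rot: [0.235, 0.972, 0.001, 0.003]
contact_force: [-0.1, 0.3, 0.6]
gripper_width: -0.1
grasp_force: 0.1
```

>>> carry_out --pt "0 0 0 10 0 0 -1" --pt "0 0 0 20 0 0 -1" --pt "0 0 0 30 0 0 -1" --pt "0 0 0 38 0 0 -1" --pt "0 0 0 42 0 0 -1"

```text
clock: 2.95
position: [520.5, -91.8, 204.2]
ee_rot: [0.235, 0.972, -0.0, -0.0]
contact_force: [0.8, 0.5, 1.0]
gripper_width: -0.4
grasp_force: 0.0
```

```bash
sed -i 's/^O=.*/O=np.array([523.4,-90.4,0]); YAW=2.659/' h.py; python3 - <<'E'
from h import *
s=read_state();print(s["clock"],w2c(s["position"]),s["contact_force"])
g=get_image("wrist");g=get_image("wrist"); cv2.imwrite("pics/w3.png",g["color"])
t=get_image("top")
E
```

```text
2.95 [  1.90253852   2.55372898 204.24081081] [0.79833352 0.52222408 0.98186909]
```

View pics/w3.png

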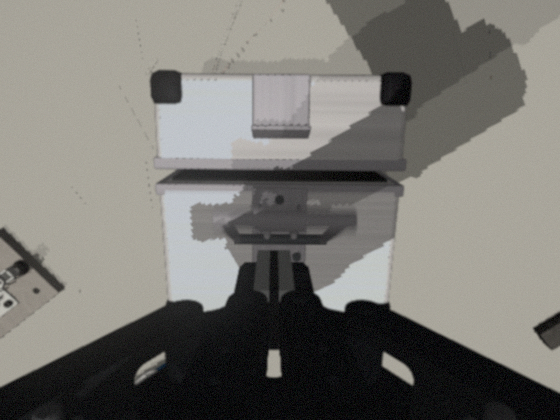

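The wrist view shows the crossbar lying at about row 237, columns 225–345, just ahead of the fingers at (272,260). It hasn't fallen yet, and the keeper is at (281,130).

```bash
python3 - <<'E'
from h import *
g=get_image("wrist"); cv2.imwrite("pics/w4.png",cv2.resize(g["color"][110:280,180:380],None,fx=4,fy=3.5,interpolation=cv2.INTER_CUBIC))
for a in (130,110,95,90,85,80,70,60):
    a=np.radians(a); print(round(np.degrees(a)),[proj(g,c2w([-1.3+75*np.cos(a),y,138+75*np.sin(a)])).round().tolist() for y in(26,-26)])
print(proj(g,c2w([17,0,169])))
E
```

```text
130 [[222.0, 381.0], [338.0, 382.0]]
110 [[216.0, 357.0], [346.0, 358.0]]
95 [[212.0, 321.0], [351.0, 322.0]]
90 [[212.0, 306.0], [353.0, 307.0]]
85 [[211.0, 289.0], [354.0, 290.0]]
80 [[211.0, 272.0], [354.0, 273.0]]
70 [[211.0, 236.0], [355.0, 237.0]]
60 [[212.0, 200.0], [354.0, 201.0]]
[280.70210927 221.8886516 ]
```

View pics/w4.png

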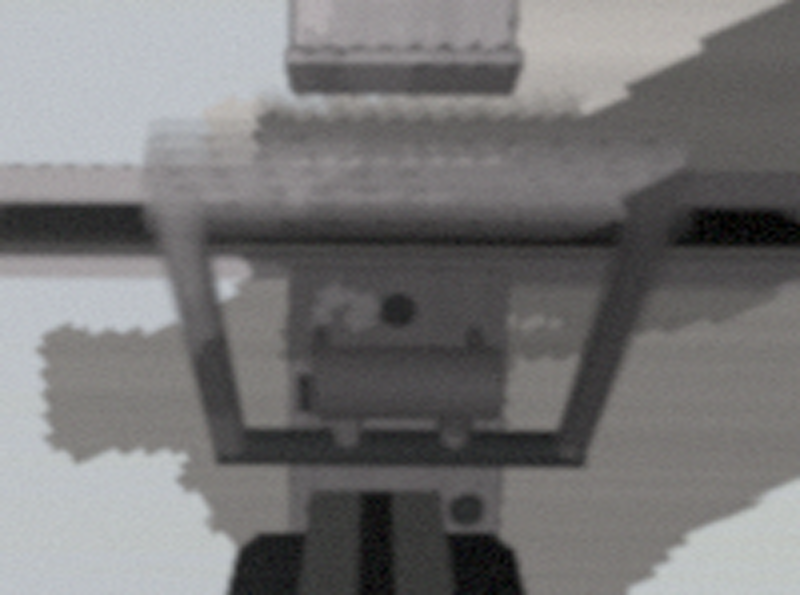

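The crossbar is blurred at about (415,175) in the crop, so it was caught falling past upright toward the keeper. I'll raise the fingers and carry on to the lever's +x side.

>>> carry_out --pt "0 0 0 0 0 -20 -1" --pt "0 0 0 15 2 -20 -1" --pt "0 0 0 30 2 -20 -1" --pt "0 0 0 45 2 -20 -1" --pt "0 0 0 45 2 -20 -1"

```text
clock: 3.78
position: [480.5, -69.2, 224.2]
ee_rot: [0.235, 0.972, -0.0, -0.0]
contact_force: [-0.1, 0.7, 0.8]
gripper_width: -0.2
grasp_force: 0.0
```

```bash
python3 - <<'E'
from h import *
s=read_state();print(s["clock"],w2c(s["position"]),rel(c2w([50,0,190])),s["contact_force"])
g=get_image("wrist");g=get_image("wrist"); cv2.imwrite("pics/w5.png",cv2.resize(g["color"][100:300,150:410],None,fx=3,fy=3,interpolation=cv2.INTER_CUBIC))
q=lambda p:((p-np.array([150,100]))*3).round().tolist()
for n,p in dict(bar=[68,0,107],barL=[68,26,107],barR=[68,-26,107],lip=[49,0,113],tip=[17,0,169]).items(): print(n,q(proj(g,c2w(p))))
E
```

```text
3.775 [ 47.85616957   1.12476449 224.17340961] (array([-0.   , -0.   ,  0.009]), array([ 2.1,  1.2, 34.2])) [-0.10663229  0.71817698  0.76419044]
bar [379.0, 232.0]
barL [265.0, 231.0]
barR [493.0, 233.0]
lip [378.0, 319.0]
tip [378.0, 566.0]
```

View pics/w5.png

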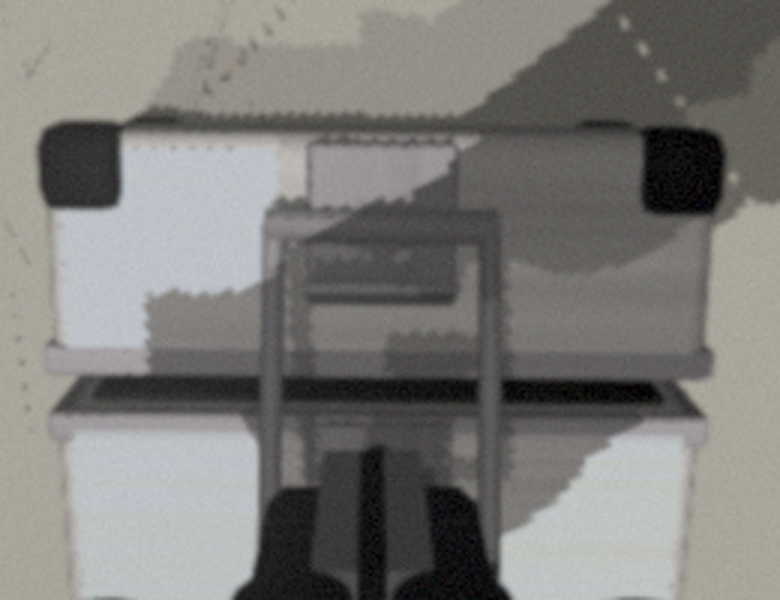

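The view shows the crossbar lying across the keeper at row 225, beyond the lip's edge at row 300, so it is on the +x side. The lever roll is hidden under the fingers.

>>> carry_out --pt "0 0 0.009 2 1 30 -1" --pt "0 0 0.009 2 1 52 -1" --pt "0 0 0.009 -10 1 52 -1" --pt "0 0 0.009 -20 1 50 -1" --pt "0 0 0.009 -32 1 48 -1"

```text
clock: 4.5
position: [512.3, -83.9, 177.3]
ee_rot: [0.24, 0.971, 0.0, 0.001]
contact_force: [-0.6, 0.0, 0.1]
gripper_width: -0.5
grasp_force: 0.3
```

```bash
python3 - <<'E'
from h import *
s=read_state();print(s["clock"],w2c(s["position"]),rel(c2w([-3.5,0,183])),s["contact_force"])
g=get_image("wrist"); cv2.imwrite("pics/w6.png",cv2.resize(g["color"][50:250,150:410],None,fx=3,fy=3,interpolation=cv2.INTER_CUBIC))
E
```

```text
4.5 [ 12.88501589  -0.60295566 177.26827991] (array([ 0.001,  0.002, -0.001]), array([-16.4,  -0.6,  -5.7])) [-0.6253807   0.04447756  0.13099159]
```

View pics/w6.png

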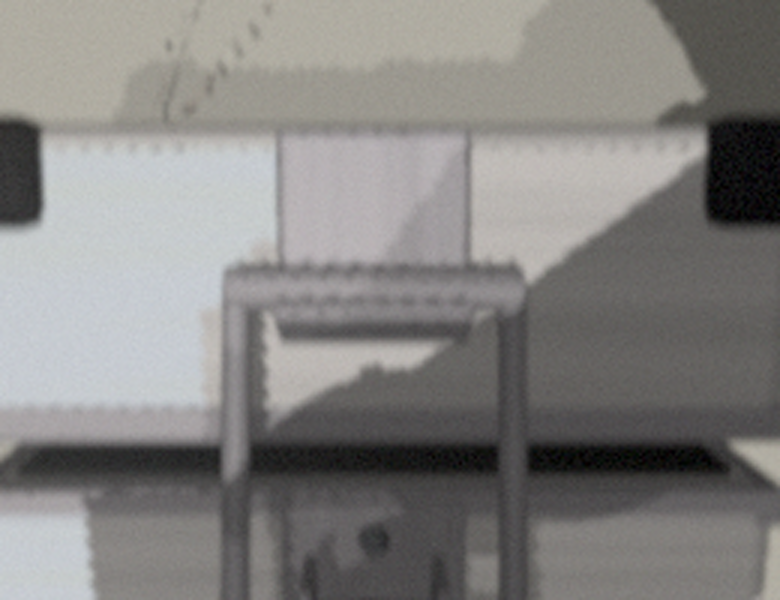

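The crossbar is now drawn up to the lip, at rows 265–305 with the lip at 305–338. I'll check by projection that it's seated and not riding on top of the lip.

```bash
python3 - <<'E'
from h import *
g=get_image("wrist")
q=lambda p:((p-np.array([150,50]))*3).round().tolist()
print(w2c(g["position"]))
for x in(48,52,56,60,64):
  for z in (104,108,118): print(x,z,[q(proj(g,c2w([x,y,z]))) for y in(26,-26)])
print('lid far edge',q(proj(g,c2w([88,0,100]))), 'body edge',q(proj(g,c2w([22,0,100]))),[q(proj(g,c2w([x,17,104]))) for x in (48,80)])
E
```

```text
[ 80.75557007  -0.3790657  306.16295702]
48 104 [[229.0, 343.0], [509.0, 343.0]]
48 108 [[226.0, 347.0], [512.0, 346.0]]
48 118 [[219.0, 356.0], [519.0, 356.0]]
52 104 [[228.0, 322.0], [510.0, 321.0]]
52 108 [[225.0, 325.0], [513.0, 324.0]]
52 118 [[218.0, 333.0], [520.0, 333.0]]
56 104 [[227.0, 300.0], [511.0, 299.0]]
56 108 [[225.0, 302.0], [513.0, 302.0]]
56 118 [[217.0, 310.0], [521.0, 309.0]]
60 104 [[227.0, 278.0], [511.0, 277.0]]
60 108 [[224.0, 280.0], [514.0, 280.0]]
60 118 [[216.0, 286.0], [522.0, 286.0]]
64 104 [[226.0, 255.0], [512.0, 255.0]]
64 108 [[223.0, 257.0], [515.0, 257.0]]
64 118 [[215.0, 262.0], [522.0, 262.0]]
lid far edge [369.0, 117.0] body edge [369.0, 472.0] [[278.0, 343.0], [273.0, 164.0]]
```

Bar-to-keeper width ratio is 1.58, the same as when the bar lay on the seat (about 1.67 if it were on the lip top), so it's hooked. Closing the lever.

>>> carry_out --pt "0 0 0 -9 -0.5 -3 -1" --pt "0 0 0 -18 -0.5 -5 -1" --pt "0 0 0 -25 -0.5 -3 -1" --pt "0 0 0 -32 -0.5 0 -1" --pt "0 0 0 -38 -0.5 4 -1"

```text
clock: 5.22
position: [544.6, -101.8, 172.1]
ee_rot: [0.239, 0.971, -0.0, 0.0]
contact_force: [-1.5, -0.0, 0.5]
gripper_width: 0.0
grasp_force: 0.7
```

```bash
python3 - <<'E'
from h import *
s=read_state();print(s["clock"],w2c(s["position"]),rel(c2w([-39,0,162])),s["contact_force"])
g=get_image("wrist"); cv2.imwrite("pics/w7.png",cv2.resize(g["color"][0:200,150:410],None,fx=3,fy=3,interpolation=cv2.INTER_CUBIC))
q=lambda p:((p-np.array([150,0]))*3).round().tolist()
for n,p in dict(lidedge80=[80,0,100],lid88=[88,0,100],bodyedge=[22,0,100],lid24=[24,0,100],bar50=[50,0,107],bar55=[55,0,107],tip140=[-43,0,152],tip120=[-28,0,164.5],tip90=[0,0,172]).items(): print(n,q(proj(g,c2w(p))))
E
```

```text
5.225 [-24.12378603   0.2644884  172.08713587] (array([-0.   ,  0.   , -0.001]), array([-14.9,   0.3,  10.1])) [-1.48808305 -0.02238081  0.52103541]
lidedge80 [376.0, 93.0]
lid88 [376.0, 40.0]
bodyedge [376.0, 444.0]
lid24 [376.0, 432.0]
bar50 [376.0, 281.0]
bar55 [376.0, 250.0]
tip140 [377.0, 912.0]
tip120 [378.0, 862.0]
tip90 [378.0, 688.0]
```

View pics/w7.png

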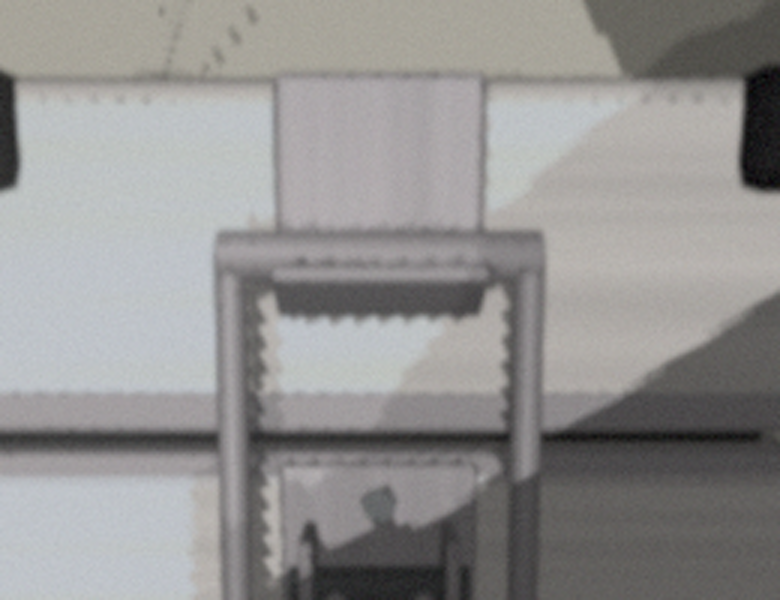

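The crossbar is clearly behind the lip (bar at row 250, lip at rows 270–315) and the seam is nearly closed (row 437). Continuing over and down.

>>> carry_out --pt "0 0 0 -8 -0.3 4 -1" --pt "0 0 0 -15 -0.3 9 -1" --pt "0 0 0 -22 -0.3 15 -1" --pt "0 0 0 -27 -0.3 21 -1" --pt "0 0 0 -30 -0.3 27 -1"

```text
clock: 5.9
position: [571.0, -115.9, 144.7]
ee_rot: [0.24, 0.971, -0.0, 0.0]
contact_force: [-0.9, 0.6, 1.5]
gripper_width: 0.3
grasp_force: 1.0
```

>>> carry_out --pt "0 0 0 0 0 1 -1" --pt "0 0 0 0 0 2 -1" --pt "0 0 0 0 0 2 -1"

```text
clock: 6.28
position: [571.0, -115.9, 144.5]
ee_rot: [0.239, 0.971, -0.0, 0.001]
contact_force: [-0.9, 0.2, 5.6]
gripper_width: 0.1
grasp_force: 2.8
```

>>> carry_out --pt "0 0 0 0 0 1.5 -1" --pt "0 0 0 0 0 3 -1" --pt "0 0 0 0 0 3 -1"

```text
clock: 6.65
position: [571.2, -115.9, 144.0]
ee_rot: [0.239, 0.971, -0.0, 0.002]
contact_force: [-6.0, 1.5, 15.9]
gripper_width: 0.0
grasp_force: 8.1
```

>>> carry_out --pt "0 0 0 0 0 -30 -1" --pt "0 0 0 0 0 -70 -1" --pt "0 0 0 -20 0 -110 -1" --pt "0 0 0 -40 0 -130 -1" --pt "0 0 0 -40 0 -130 -1"

```text
clock: 7.28
position: [607.3, -134.7, 271.4]
ee_rot: [0.24, 0.971, 0.0, 0.002]
contact_force: [-0.3, -0.0, -0.4]
gripper_width: -0.0
grasp_force: 0.0
```

```bash
python3 - <<'E'
from h import *
s=read_state();print(s["clock"],w2c(s["position"]),s["contact_force"])
g=get_image("wrist");g=get_image("wrist"); cv2.imwrite("pics/w8.png",cv2.resize(g["color"][0:200,150:410],None,fx=3,fy=3,interpolation=cv2.INTER_CUBIC))
q=lambda p:((p-np.array([150,0]))*3).round().tolist()
for a in (170,165,160,150):
  a=np.radians(a); print([q(proj(g,c2w([56*np.cos(a),y,116+56*np.sin(a)]))) for y in (11,-11)])
E
```

```text
7.275 [-94.85329591   0.28683076 271.40435198] [-0.31482829 -0.01184701 -0.4192333 ]
[[332.0, 443.0], [420.0, 443.0]]
[[331.0, 441.0], [421.0, 441.0]]
[[330.0, 437.0], [422.0, 436.0]]
[[328.0, 423.0], [424.0, 422.0]]
```

View pics/w8.png

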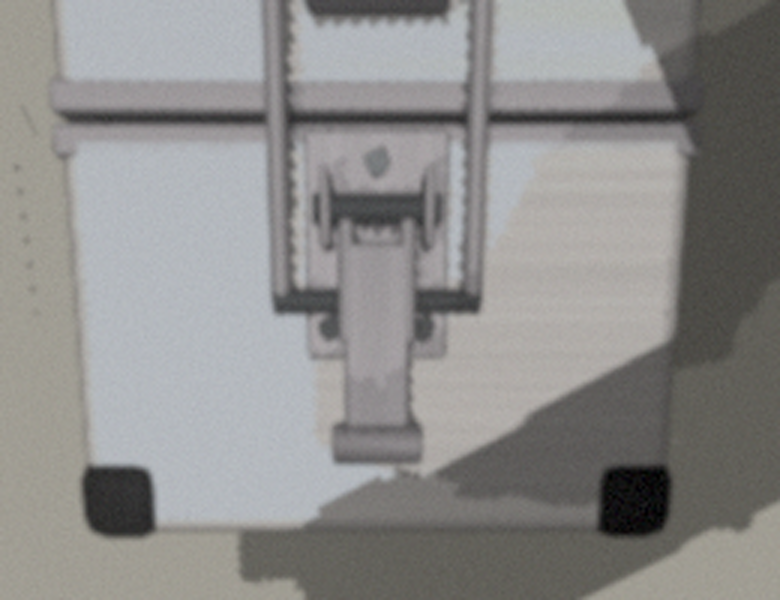

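The lever lies flat with its roll at (377,443), as predicted for fully closed. The seam is shut at row 118, the loop is taut and the robot is clear. Handing in.

```bash
python3 -c "
from bench import *
print(job_done())"
```

```text
the job is handed in; nothing more can be done
None
```

The wire loop is hooked behind the keeper and the lever is all the way down on its stop, clamping the lid shut; I handed the job in at about 7.3 s with the arm clear and the other items never touched.

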